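# Clamp a hex valve body square in the bench cam vice

## Robot

A 6-joint arm with a two-finger parallel gripper is mounted at the origin on the work surface. World frame = base frame: x ahead of the robot, y to its left, z up, the work surface at z = 0. Lengths are in mm, angles in rad, forces in N, time in s.
With the tool pointing down it reaches from about 275 to 750 mm from the base axis. Payload 10.2 kg.
Tool frame: the origin (TCP) lies between the finger pads; the fingertips stand 22 mm ahead of it and the grasp point (between the pads) lies 3 mm ahead of it (ctrl.nose_length is the distance from the TCP to the fingertips, in mm); z points along the fingers, y is the line along which they close (so a half turn about z gives the same grasp; the last joint's range is limited). The gripper opens to 85 mm and grips with 20 to 120 N. Pads are 22 mm wide; open, the fingers measure 114 mm over their backs; the gripper's body (76 mm by 85 mm) begins 54 mm behind the grasp point. The pads swing forward as they close: fully open they stand 13 mm farther back than shut.
Start: joints at [-1.42, 0.313, 1.498, -0, 1.331, -0.223], TCP at [191.695, -488.758, 253.294] pointing down, gripper open.
Joint ranges: [-2.94, 2.94], [-0.97, 2.17], [0.19, 2.56], [-1.23, 4.37], [0.02, 3.11], [-2.88, 2.88]. Speed limits (rad/s): [2.39, 2.39, 3.01, 3.14, 3.14, 3.14].

## Interface

Orientations are given as a unit quaternion [w, x, y, z].
In Python, from rig import sense, imaging, ctrl gives the robot as it stands. The module is installed in compiled form; this text tells all that it offers.
- The arm moves only by the tool apply_moves, never from a script. Its argument "commands" is a list of rows, each a list of 5 numbers: the gripper command: -1 is fully open, 1 is shut, values between are in proportion, then the shift along the tool's x, y, z in mm, then the turn about the tool's z in degrees. A call has 1 to 20 rows; each row shifts and turns the commanded pose from where the row before left it, along the tool's axes as they then stand; what a row does not reach is not made up. A row lasts 1/8 s, in which the tool goes at most 62.5 mm and 10.7 degrees, less where a joint would pass 70% of its speed; a pose out of reach is approached as far as the arm can. A call is refused whole if a number of a shift passes 62.5 or a number of a turn 10.7, either way. A call with a gripper value outside its range is refused whole. The fingers move at their own pace and stop on an object; "newtons" is the grip in N (left out, the last holds). Time passes only in rows, so rows that do not move let the fingers close. It gives the time, the measured TCP pose, the force, the opening and the grip force at its end, in the units of the state.
- sense(): the state, without advancing time (a new reading comes with each control period).
- imaging.capture(name): name is "side" or "top" or "wrist"; returns the picture (400x640x3 uint8, blue, green, red); there is no depth.
- imaging.calibration(name): a dict with "camera_matrix" (3x3 intrinsics, pixels), "k1" (the pictures are not rectified: a ray, as slopes to the right and down, at radius r is drawn at 1 + k1 r^2 times it, then the intrinsics apply), "world_to_cam" (4x4, takes a point from world to camera coordinates). Camera axes: x right, y up, looking along -z (the intrinsics and any distortion apply to the point x, -y, -z); pixel columns grow to the right and rows downward; lengths in mm; the calibration is good to about 2 mm. A picture is of the moment at which its call begins: read the wrist's pose just before it. calibration takes no time and is no camera call; for the wrist camera it gives the pose at the moment of the call.
- ctrl.finish_job(): hands the job in; it is judged then, once.
The state is a dict: "time_s": time; "joints": joint angles; "dq": joint speeds; "tau": joint torques, N m; "eef_pos": TCP position; "ee_rot": TCP orientation; "force": force on the tool from outside, world axes, zero at the start; "wrist_torque": the same for the moment, N m; "grip_width": opening from 0.0 (shut) to 1.0 (fully open); "grip_force": force on a finger pad.
Only numpy, scipy, OpenCV 4.12 (cv2) and the standard library are available. Lean on these libraries where they do the work, as an engineer would, in place of code of your own. Each camera call takes 0.05 s, during which the arm holds its last target. There are 200 camera calls.

## Task

Get the brass check valve ready to be taken apart: open the cam vice fully, stand the valve neck down on the vice bed in the middle of the jaws with two of its hex flats square to them, set down gently, then swing the lever right round to its closed stop so that the vice grips it. Let go of everything, and do not disturb the steel valve, the grease pot, the spile pot or the cask tap.

Things in the scene. Friction and masses are not known exactly. Their poses are not given: they have to be found in the camera images.
- brass_valve: The work: brass check valve, upright, 0.27-0.37 kg, 90 mm tall. Origin: centre of its underside, z up. Round threaded neck 26 mm wide, 12 mm tall; hex body 36 mm across flats (41.6 over corners) from 12 to 62 mm; collar 33 mm wide to 65 mm; hose tail 21 mm wide to 90 mm. One pair of flats faces along its x axis, the others at 60 and 120 degrees to it; grip two opposite flats.
- steel_valve: Bystander: a stainless steel valve of just the same shape and size, its origin likewise. Leave it alone.
- grease_pot: Bystander: small round white plastic pot, 44 mm in diameter, 56 mm tall, close beside the brass valve. Origin at the centre of its underside.
- spile_pot: Bystander: small round steel pot 52 mm in diameter at the rim and 55 mm tall with wooden spiles standing in it to 70 mm. Origin at the centre of its underside.
- cask_tap: Bystander: steel cask tap lying beyond the vice, 112 mm long (from 50 mm behind to 62 mm ahead of its origin along its x axis), black lever on top to 64 mm high. Origin at its underside.
- vise: Low blue cam vice bolted to the bench, 110 mm wide (x), 205 mm long (y). Origin: bench level under the middle of the open jaws. Jaws close along y; their faces are 90 mm wide (x), from the bed at 24 mm to 58 mm height. Fixed face at y = -20.25 mm, moving face at +20.25 mm when fully open (gap 40.5 mm). Jaws reach out to y = -53 and +77 mm; back block behind, lever pivot at y = +98 mm.
- jaw_middle (a point): Point on the vice bed (24 mm above the bench) midway between the fully open jaws; axes as the vice's.
- vise_bed: The vice's flat bed between the jaws, top 24 mm above the bench, on its 14 mm base plate. Origin and axes as the vice's.
- vise_jaw: The vice's moving jaw (+y side), pushed towards -y by the cam through stiff spring washers: 6 mm for each rad of the lever until it meets the part. Origin and axes as the vice's when open.
- cam_lever (a joint): Cam lever angle: 0 = fully open, 1.45 rad = closed stop, growing counter-clockwise from above. The jaws meet the valve's flats at about 0.75 rad; beyond, the cam presses ever harder, to some 45 N at the stop. It stays where left; the knob takes about 4 N free, 7 N near the stop. The vice may be found half closed, too narrow for the valve.
- lever_knob (a point): Centre of the black ball knob, 28 mm in diameter, at the lever's end, 88 mm above the bench, 110 mm from the pivot; the 11 mm steel lever bar comes to it from the pivot side. Seen from above, the lever points along the vice's +y turned by (joint value - 0.725 rad) counter-clockwise.
- lever_pivot (a point): Point on the lever's vertical pivot axis at the height of the knob's centre; axes as the vice's.
There are look-alikes about, which are no part of the job. Of the things that look like the brass_valve, take the one that is nearest to the robot's base at the start.

How it is judged:
By the outcome, as a careful person would: the job done as asked, in the order asked, and still so for the second after the job is handed in, with the robot touching nothing.
It also fails if it takes over 72 s, if anything falls off the work surface, if the arm or the gripper's body presses on something with over 40 N, if the wrist force passes 120 N, or if a joint passes its speed limit or range.

## Working session

There is one attempt and no reset: what is moved stays moved. The work goes in short steps, Python scripts to look and compute and a tool call to move; the robot and the scene stay as the last step left them, time stands still between calls to the robot, and variables do not carry over. Pictures are saved under pics/ and viewed, at most 10 in all, crops included, and the job is handed in when it is done.

Besides the shell and the picture viewer there is one more tool, called after "Request:" by a JSON object that holds its "api" and its "payload", one argument or row to a line. apply_moves: Moves the arm, as the interface text tells. Its arguments: {"type":"object","properties":{"commands":{"type":"array","items":{"type":"array","items":{"type":"number"}}},"newtons":{"type":"number"}},"required":["commands"]}

```bash
mkdir -p pics; cat > h.py <<'E'
import numpy as np, cv2
from rig import sense, imaging, ctrl
def ray(c,u,v):
    K=np.array(c["camera_matrix"]);k=c["k1"];T=np.array(c["world_to_cam"])
    d=np.array([(u-K[0,2])/K[0,0],(v-K[1,2])/K[1,1]]);s=d.copy()
    for _ in range(30): s=d/(1+k*(s@s))
    R=T[:3,:3];return -R.T@T[:3,3], R.T@np.array([s[0],-s[1],-1.])
def onz(c,u,v,z):
    o,d=ray(c,u,v);return o+d*(z-o[2])/d[2]
def proj(c,p):
    K=np.array(c["camera_matrix"]);T=np.array(c["world_to_cam"])
    q=T[:3,:3]@np.array(p,float)+T[:3,3];s=np.array([q[0],-q[1]])/-q[2];s=s*(1+c["k1"]*(s@s))
    return np.array([K[0,0]*s[0]+K[0,2],K[1,1]*s[1]+K[1,2]])
E
python3 - <<'E'
from h import *
for n in("top","side","wrist"):
    c=imaging.calibration(n);cv2.imwrite(f"pics/{n}0.png",imaging.capture(n))
    o,d=ray(c,320,200);print(n,o.round(),d.round(2),np.array(c["camera_matrix"])[0,0],c["k1"])
s=sense();print(s["eef_pos"],s["ee_rot"],s["time_s"],ctrl.nose_length)
E
```

```text
top [ 416. -143. 1086.] [ 0.14 -0.02 -0.99] 424.09976057429475 0.025912361784482262
side [449. 549. 786.] [ 0.1  -0.72 -0.69] 388.7297352307242 -0.06559580537039368
wrist [ 255. -463.  374.] [-0.24 -0.1  -0.97] 310.965502593353 -0.0324690159567598
[ 191.66456484 -488.58600473  252.88333603] [-4.70079924e-04  9.82582655e-01  1.85825469e-01 -1.10656802e-06] 0.15 22.0
```

View pics/top0.png

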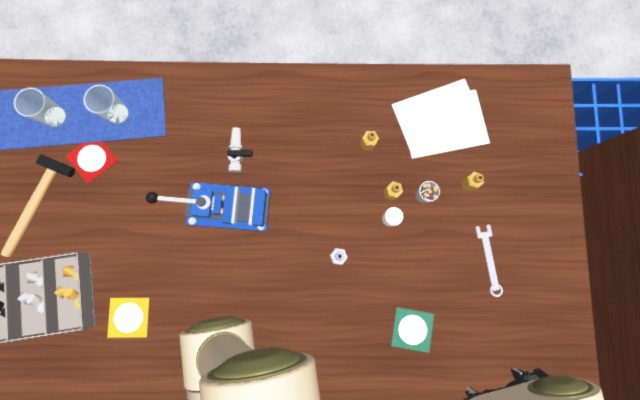

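View pics/side0.png

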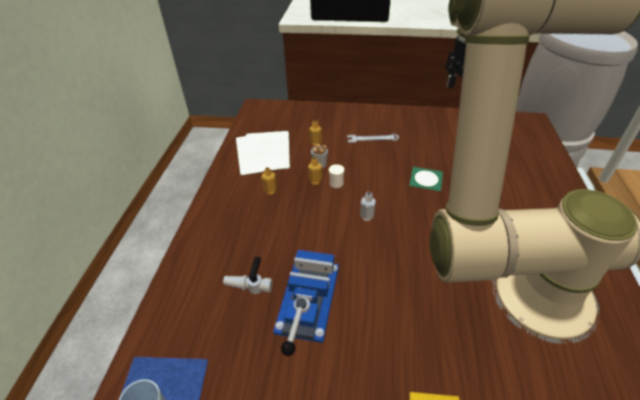

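The top view shows brass-coloured valves at (370,139), (394,190) and (474,181), and the steel valve at (339,257). The white pot is at (393,216), the spile pot at (428,191) and the tap at (236,150). The vice is around (228,206), with its knob at (152,198) and pivot at (203,202). The side view agrees. Next I'll measure by colour masks.

```bash
python3 - <<'E'
from h import *
c=imaging.calibration("top");im=cv2.imread("pics/top0.png");h=cv2.cvtColor(im,cv2.COLOR_BGR2HSV)
m=cv2.inRange(h,(15,120,90),(32,255,255));m[:, :330]=0;m[240:]=0
n,l,st,ce=cv2.connectedComponentsWithStats(m)
for i in range(1,n):
    if st[i,4]>30: p=onz(c,*ce[i],62);print("brass",ce[i].round(1),st[i],p.round(1),np.hypot(*p[:2]).round())
m=cv2.inRange(h,(0,0,0),(180,255,60));m[:,:140]=0;m[:,170:]=0;m[:180]=0;m[215:]=0
M=cv2.moments(m,True);u=(M['m10']/M['m00'],M['m01']/M['m00']);k=onz(c,*u,88);print("knob",u,M['m00'],k.round(1))
m=cv2.inRange(h,(100,150,60),(125,255,255));m[:170]=0;m[250:]=0;m[:,:175]=0;m[:,300:]=0
r=cv2.minAreaRect(cv2.findNonZero(m));print("vise rect",r)
b=np.array([onz(c,*p,14) for p in cv2.boxPoints(r)]);print(b.round(1))
print("side",np.linalg.norm(b-np.roll(b,1,0),axis=1).round())
print("pivot",onz(c,203,202,88).round(),"pot",onz(c,393,216,56).round(),"spile",onz(c,428,191,60).round(),"steel",onz(c,339,257,62).round(),"tap",onz(c,236,150,20).round())
cv2.imwrite("pics/vise.png",cv2.resize(im[130:260,130:290],None,fx=5,fy=4.6,interpolation=cv2.INTER_CUBIC)[:598])
E
```

```text
brass [369.  140.3] [361 131  18  20 256] [ 716.8 -291.1   62. ] 774.0
brass [472.1 181.2] [461 172  23  19 313] [ 614.  -543.1   62. ] 820.0
brass [392.7 190.5] [383 181  20  19 255] [ 589.9 -347.2   62. ] 684.0
knob (151.3846153846154, 197.52564102564102) 78.0 [566.3 229.6  88. ]
vise rect ((227.93801879882812, 206.2750244140625), (79.90471649169922, 41.94599151611328), 4.5739216804504395)
[[510.4 166.2  14. ]
 [617.5 162.6  14. ]
 [601.9 -40.6  14. ]
 [494.8 -34.   14. ]]
side [201. 107. 204. 107.]
pivot [556. 108.  88.] pot [ 528. -348.   56.] spile [ 589. -434.   60.] steel [ 428. -214.   62.] tap [701.  46.  20.]
```

View pics/vise.png

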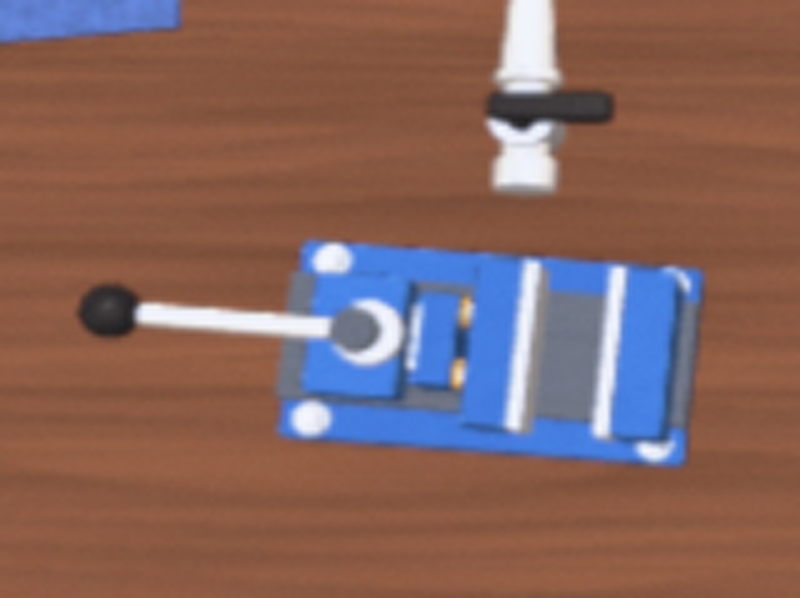

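Request:
{"api": "apply_moves", "payload": {
  "commands": [
    [-0.15,0,0,0,-10.6],
    [-0.15,0,0,0,-10.6],
    [-0.15,0,0,0,-10.6],
    [-0.15,0,0,0,-10.6],
    [-0.15,0,0,0,-10.6],
    [-0.15,0,0,0,-10.6],
    [-0.15,53.4,22.2,0,0],
    [-0.15,53.4,22.2,0,0],
    [-0.15,53.4,22.2,0,0],
    [-0.15,53.4,22.2,0,0],
    [-0.15,53.4,22.2,0,0],
    [-0.15,53.4,22.2,0,0],
    [-0.15,53.4,22.2,0,0],
    [-0.15,53.4,22.2,0,0],
    [-0.15,53.4,22.2,0,0],
    [-0.15,53.4,22.2,0,0],
    [-0.15,53.4,22.2,0,0],
    [-0.15,53.4,22.2,0,0],
    [-0.15,0,0,0,0],
    [-0.15,0,0,0,0]
  ]
}}

```text
time_s: 2.65
eef_pos: [512.4, 126.2, 253.0]
ee_rot: [-0.0, 0.737, 0.676, -0.0]
force: [-0.3, 0.3, -0.7]
grip_width: 0.575
grip_force: 0.0
```

```bash
cat >> h.py <<'E'
def yaw():
    from scipy.spatial.transform import Rotation as R
    w,x,y,z=sense()["ee_rot"];X=R.from_quat([x,y,z,w]).apply([1,0,0]);return np.degrees(np.arctan2(X[1],X[0]))
def go(tx,ty,tz=None,psi=None):
    s=sense();p=np.array(s["eef_pos"]);y=yaw();a=np.radians(y if psi is None else psi);d=np.array([tx,ty])-p[:2]
    print("pos",p.round(1),"yaw",round(y,2),"toolx %.1f tooly %.1f toolz %.1f"%(d@[np.cos(a),np.sin(a)],d@[np.sin(a),-np.cos(a)],0 if tz is None else p[2]-tz),"turn",None if psi is None else round(y-psi,2))
E
python3 - <<'E'
from h import *
go(566.3,229.6,91,85)
s=sense();print(s["joints"],s["grip_width"])
c=imaging.calibration("wrist");cv2.imwrite("pics/w1.png",imaging.capture("wrist"))
for z,p in(("knob",(566.3,229.6,88)),):print(proj(c,p))
E
```

```text
pos [512.4 126.2 253. ] yaw 85.03 toolx 107.7 tooly 44.6 toolz 162.0 turn 0.03
[ 1.93718382e-02  3.19683760e-01  1.48936296e+00 -2.75187003e-04
  1.33346383e+00  1.06169912e-01] 0.5748548350907879
[372.4942781   70.53169452]
```

View pics/w1.png

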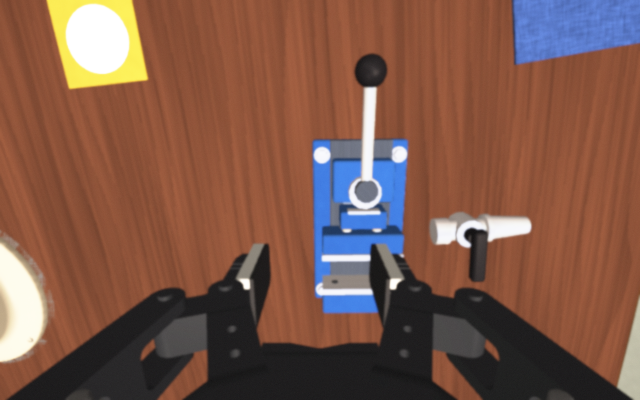

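The wrist view shows the knob at (371,70), where it was predicted at (372,70). The pivot is at (366,191), with the vice plate columns 314–407 and the bar running straight up. I'll approach the knob and cage it.

Request:
{"api": "apply_moves", "payload": {
  "commands": [
    [-0.15,53.8,22.3,0,0],
    [-0.15,53.8,22.3,0,0],
    [-0.15,0,0,40,0],
    [-0.15,0,0,40,0],
    [-0.15,0,0,40,0],
    [-0.15,0,0,40,0],
    [-0.15,0,0,0,0]
  ]
}}

```text
time_s: 3.58
eef_pos: [565.3, 228.3, 91.3]
ee_rot: [-0.001, 0.738, 0.675, -0.002]
force: [0.2, -0.1, 0.3]
grip_width: 0.577
grip_force: 0.0
```

```bash
python3 - <<'E'
from h import *
go(566.3,229.6,91,85)
# arc steps: theta (deg, cw from +y), tool keeps psi=90-theta
P=np.array([557.3,119.9]);t=np.radians(4.7);L=110
prev=P+L*np.array([np.sin(t),np.cos(t)]);psi=85.3
for th in range(10,54,5):
    a=np.radians(th);q=P+L*np.array([np.sin(a),np.cos(a)]);d=q-prev;b=np.radians(psi)
    print(th,q.round(),"x %.1f y %.1f turn %.1f"%(d@[np.cos(b),np.sin(b)],d@[np.sin(b),-np.cos(b)],psi-(90-th)) );prev=q;psi=90-th
# vice plate from the first wrist pic (calibration needs that pose: use offset)
E
```

```text
pos [565.3 228.3  91.3] yaw 84.92 toolx 1.4 tooly 0.9 toolz 0.3 turn -0.08
10 [576. 228.] x -0.5 y 10.2 turn 5.3
15 [586. 226.] x -0.4 y 9.6 turn 5.0
20 [595. 223.] x -0.4 y 9.6 turn 5.0
25 [604. 220.] x -0.4 y 9.6 turn 5.0
30 [612. 215.] x -0.4 y 9.6 turn 5.0
35 [620. 210.] x -0.4 y 9.6 turn 5.0
40 [628. 204.] x -0.4 y 9.6 turn 5.0
45 [635. 198.] x -0.4 y 9.6 turn 5.0
50 [642. 191.] x -0.4 y 9.6 turn 5.0
```

Request:
{"api": "apply_moves", "payload": {
  "commands": [
    [0.2,1,1,0,0],
    [0.2,0,0,0,0],
    [0.2,0,0,0,0],
    [0.2,-0.4,10,0,5],
    [0.2,-0.4,9.6,0,5],
    [0.2,-0.4,9.6,0,5],
    [0.2,-0.4,9.6,0,5],
    [0.2,-0.4,9.6,0,5],
    [0.2,-0.4,9.6,0,5],
    [0.2,-0.4,9.6,0,5],
    [0.2,0,0,0,0]
  ]
}}

```text
time_s: 4.95
eef_pos: [629.7, 205.4, 93.8]
ee_rot: [0.0, 0.906, 0.423, 0.001]
force: [-0.1, 0.7, 0.3]
grip_width: 0.398
grip_force: 0.0
```

Request:
{"api": "apply_moves", "payload": {
  "commands": [
    [0.2,-0.2,4.8,0,2.5],
    [0.2,-0.2,4.8,0,2.5],
    [0.2,-0.1,2,0,1],
    [0.2,0,0,0,0]
  ]
}}

```text
time_s: 5.45
eef_pos: [637.5, 197.9, 93.6]
ee_rot: [-0.0, 0.927, 0.375, 0.0]
force: [-0.8, 4.6, 1.9]
grip_width: 0.402
grip_force: 2.0
```

Request:
{"api": "apply_moves", "payload": {
  "commands": [
    [0.2,-0.1,2,0,1],
    [0.2,-0.1,2,0,1],
    [0.2,0,0,0,0]
  ]
}}

```text
time_s: 5.82
eef_pos: [640.2, 194.6, 93.5]
ee_rot: [-0.0, 0.933, 0.359, 0.0]
force: [-1.1, 4.5, 0.4]
grip_width: 0.401
grip_force: 1.8
```

Request:
{"api": "apply_moves", "payload": {
  "commands": [
    [0.2,0,2,0,1],
    [0.2,0,2,0,1],
    [0.2,0,0,0,0]
  ]
}}

```text
time_s: 6.2
eef_pos: [641.2, 193.1, 93.3]
ee_rot: [-0.002, 0.939, 0.343, -0.001]
force: [-9.5, 10.4, 5.3]
grip_width: 0.398
grip_force: 6.9
```

Request:
{"api": "apply_moves", "payload": {
  "commands": [
    [0.2,0,2,0,0],
    [0.2,0,0,0,0]
  ]
}}

```text
time_s: 6.45
eef_pos: [641.4, 192.9, 93.2]
ee_rot: [-0.003, 0.939, 0.343, -0.002]
force: [-14.8, 15.6, 7.7]
grip_width: 0.398
grip_force: 10.8
```

Request:
{"api": "apply_moves", "payload": {
  "commands": [
    [0.2,0,-6,0,0],
    [-0.1,0,-1,0,0],
    [-0.1,0,0,-40,0],
    [-0.1,0,0,-60,0],
    [-0.1,0,0,-60,0],
    [-0.15,-47.5,17.9,0,0],
    [-0.15,-47.5,17.9,0,0],
    [-0.15,-47.5,17.9,0,0],
    [-0.15,-47.5,17.9,0,0],
    [-0.15,0,0,0,0],
    [-0.15,0,0,0,0]
  ]
}}

```text
time_s: 7.82
eef_pos: [540.5, 18.0, 253.4]
ee_rot: [0.0, 0.94, 0.342, 0.0]
force: [-0.2, -0.1, 0.2]
grip_width: 0.573
grip_force: 0.0
```

```bash
python3 - <<'E'
from h import *
go(542,16)
c=imaging.calibration("wrist");im=imaging.capture("wrist");cv2.imwrite("pics/w2.png",im)
import pickle;pickle.dump(c,open("w2.pkl","wb"))
E
```

```text
pos [540.5  18.  253.4] yaw 39.99 toolx -0.1 tooly 2.5 toolz 0.0 turn None
```

View pics/w2.png

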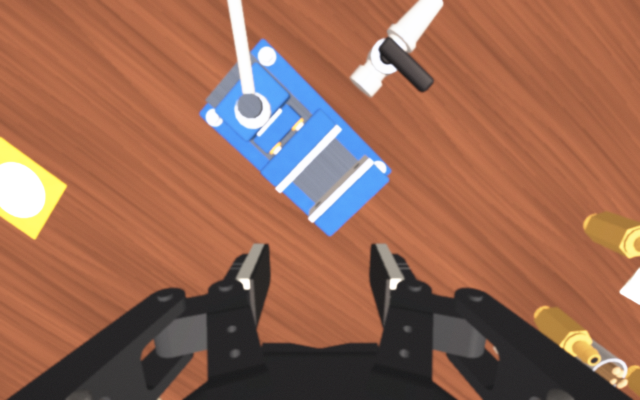

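The vice shows open jaws. The white jaw-top strips run (276,190)–(340,127) for the moving jaw and (310,220)–(372,160) for the fixed one, and the lever is swung to the open side. I'll measure the strips at 58 mm.

```bash
python3 - <<'E'
from h import *
import pickle;c=pickle.load(open("w2.pkl","rb"));im=cv2.imread("pics/w2.png");h=cv2.cvtColor(im,cv2.COLOR_BGR2HSV)
m=cv2.inRange(h,(0,0,195),(180,70,255));R=np.zeros_like(m);cv2.fillPoly(R,[np.array([[268,190],[340,120],[374,155],[386,165],[315,228]])],255);m&=R
n,l,st,ce=cv2.connectedComponentsWithStats(m)
for i in range(1,n):
    if st[i,4]<80: continue
    pts=np.array([onz(c,x,y,58)[:2] for y,x in zip(*np.where(l==i))],np.float32)
    (cx,cy),(w,hh),a=cv2.minAreaRect(pts);vx,vy,*_=cv2.fitLine(pts,2,0,.01,.01).ravel()
    print(st[i],(cx,cy),(w,hh),a,"line ang",np.degrees(np.arctan2(vy,vx)),"mean",pts.mean(0))
    e=np.radians(-4.4);Y=np.array([-np.sin(e),np.cos(e)]);X=np.array([np.cos(e),np.sin(e)])
    print("x pct",np.percentile(pts@X,[1,99]),"y pct",np.percentile(pts@Y,[2,10,50,90,98]))
E
```

```text
[275 125  67  68 727] (551.7154541015625, 45.16775894165039) (8.508560180664062, 91.24366760253906) 85.53997039794922 line ang -4.484567 mean [553.1421    45.080124]
x pct [501.93394567 591.5142363 ] y pct [83.32579419 84.10120267 87.40224502 90.66572991 91.31915969]
[308 158  78  65 764] (552.3456420898438, -2.315816879272461) (18.097524642944336, 98.70508575439453) 78.94856262207031 line ang -7.3061934 mean [554.2663     -2.7887518]
x pct [502.31241934 597.92103571] y pct [28.17655226 36.45458226 40.26191119 43.97771886 44.73923081]
```

Jaw middle comes out at (550, 22) with yaw −4.5°. The jaw strips, the knob and the pivot geometry agree. Now to the valve.

Request:
{"api": "apply_moves", "payload": {
  "commands": [
    [-0.4,-27.1,39,0,0],
    [-0.4,-27.1,39,0,0],
    [-0.4,-27.1,39,0,0],
    [-0.4,-27.1,39,0,0],
    [-0.4,-27.1,39,0,0],
    [-0.4,-27.1,39,0,0],
    [-0.4,-27.1,39,0,0],
    [-0.4,-27.1,39,0,0],
    [-0.4,0,0,0,0],
    [-0.4,0,0,0,0]
  ]
}}

```text
time_s: 9.12
eef_pos: [575.4, -359.2, 252.8]
ee_rot: [-0.0, 0.939, 0.343, -0.0]
force: [1.2, 0.9, -0.4]
grip_width: 0.699
grip_force: 0.0
```

```bash
python3 - <<'E'
from h import *
import pickle
go(575,-360);print(sense()["joints"])
c=imaging.calibration("wrist");im=imaging.capture("wrist");cv2.imwrite("pics/w3full.png",im);pickle.dump(c,open("w3.pkl","wb"))
u,v=proj(c,(590,-347,62)).astype(int);print(u,v)
x0,y0=max(0,u-80),max(0,v-75);print(x0,y0)
cv2.imwrite("pics/w3.png",cv2.resize(im[y0:y0+150,x0:x0+160],None,fx=4,fy=4,interpolation=cv2.INTER_CUBIC))
E
```

```text
pos [ 575.4 -359.2  252.8] yaw 40.09 toolx -0.8 tooly 0.3 toolz 0.0 turn None
[-7.30470581e-01  6.72326058e-01  9.47929686e-01  2.09701756e-04
  1.52201494e+00  1.40620975e-01]
320 167
240 92
```

View pics/w3.png

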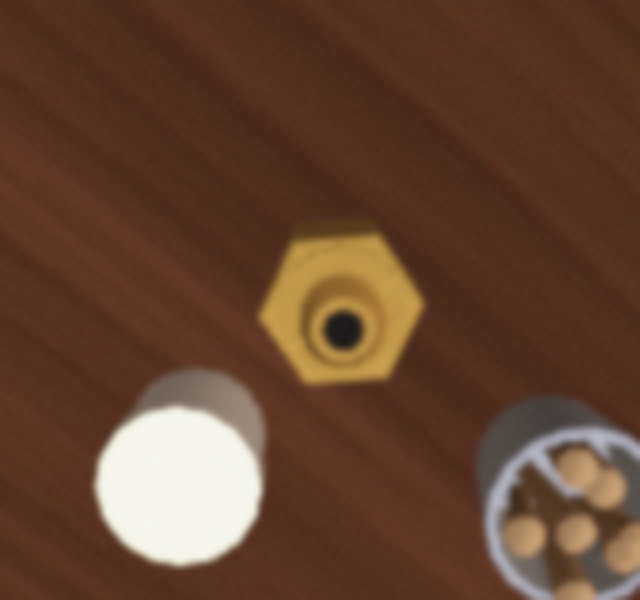

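The wrist crop shows a clean hexagon with corners at (292,240), (380,234), (424,304), (386,378), (307,382) and (260,318). The white pot is lower left and the spile pot lower right. Gripping the flats that face up and down in the image passes between the pots.

```bash
python3 - <<'E'
from h import *
import pickle;c=pickle.load(open("w3.pkl","rb"));im=cv2.imread("pics/w3full.png")
h=cv2.cvtColor(im,cv2.COLOR_BGR2HSV)
px=np.array([(292,240),(380,234),(424,304),(386,378),(307,382),(260,318)])/4+[240,92]
w=np.array([onz(c,*p,62)[:2] for p in px]);print(w.round(1),w.mean(0))
print("diag",[np.linalg.norm(w[i]-w[i+3]).round(1) for i in range(3)])
d=[np.degrees(np.arctan2(*(w[(i+1)%6]-w[i])[::-1])) for i in range(6)];r=[(x+30)%60 -30 for x in d];print(np.round(d,1),np.round(r,1))
# top bore at z=90
print("bore",onz(c,344/4+240,330/4+92,90).round(1))
print("pot",onz(c,179/4+240,486/4+92,56).round(1))
# yaw of normal of the top edge pair
e=w[1]-w[0]+w[3]-w[4];print("edge yaw",np.degrees(np.arctan2(e[1],e[0])))
print("mod fits", np.degrees(np.angle(np.mean(np.exp(6j*np.radians(d)))))/6)
E
```

```text
[[ 596.8 -331.1]
 [ 612.  -346.9]
 [ 605.9 -366.8]
 [ 585.3 -372. ]
 [ 571.4 -357.2]
 [ 576.5 -337.4]] [ 591.33123246 -351.90421931]
diag [np.float64(42.5), np.float64(41.9), np.float64(41.6)]
[ -46.  -107.  -165.8  133.1   75.7   17.4] [14.  13.  14.2 13.1 15.7 17.4]
bore [ 591.4 -352.    90. ]
pot [ 526.4 -350.2   56. ]
edge yaw -46.41182073055671
mod fits 14.56748498825383
```

Request:
{"api": "apply_moves", "payload": {
  "commands": [
    [-0.4,0,0,0,-10.5],
    [-0.4,0,0,0,-10.5],
    [-0.4,0,0,0,-10.5],
    [-0.4,0,0,0,-10.5],
    [-0.4,0,0,0,-10.5],
    [-0.4,0,0,0,-10.5],
    [-0.4,0,0,0,-10.5],
    [-0.4,0,0,0,-10.5],
    [-0.4,0,0,0,-10.5],
    [-0.4,-6.1,16.4,0,0],
    [-0.4,0,0,40,0],
    [-0.4,0,0,40,0],
    [-0.4,0,0,10,0],
    [-0.4,0,0,0,0]
  ]
}}

```text
time_s: 10.92
eef_pos: [591.2, -352.6, 164.3]
ee_rot: [0.0, 0.386, 0.922, -0.0]
force: [0.9, -0.2, 0.3]
grip_width: 0.699
grip_force: 0.0
```

```bash
python3 - <<'E'
from h import *
go(591.4,-352,60,134.6)
E
```

```text
pos [ 591.2 -352.6  164.3] yaw 134.57 toolx 0.2 tooly 0.6 toolz 104.3 turn -0.03
```

Request:
{"api": "apply_moves", "payload": {
  "commands": [
    [-0.4,0,0.5,30,0],
    [-0.4,0,0,30,0],
    [-0.4,0,0,25,0],
    [-0.4,0,0,18,0],
    [-0.4,0,0,0,0],
    [0,0,0,0,0],
    [0.3,0,0,0,0],
    [0.5,0,0,0,0],
    [0.5,0,0,0,0],
    [0.5,0,0,0,0]
  ],
  "newtons": 40
}}

```text
time_s: 12.18
eef_pos: [591.7, -353.1, 62.1]
ee_rot: [0.001, 0.387, 0.922, -0.0]
force: [0.4, 0.8, 7.0]
grip_width: 0.411
grip_force: 40.6
```

Request:
{"api": "apply_moves", "payload": {
  "commands": [
    [0.5,0,0,-15,0],
    [0.5,0,0,-35,0],
    [0.5,0,0,-45,0],
    [0.5,0,0,-45,0],
    [0.5,0,0,0,0]
  ]
}}

```text
time_s: 12.8
eef_pos: [591.9, -353.4, 204.9]
ee_rot: [0.004, 0.387, 0.922, -0.001]
force: [-1.0, -0.2, -3.6]
grip_width: 0.415
grip_force: 41.0
```

```bash
python3 - <<'E'
from h import *
go(550,22,200,115.5);print(sense()["force"],sense()["grip_force"],sense()["joints"])
E
```

```text
pos [ 591.9 -353.4  204.9] yaw 134.52 toolx 356.9 tooly 123.8 toolz 4.9 turn 19.02
[-0.95627977 -0.20691482 -3.60453335] 41.015522468369454 [-7.07771451e-01  7.19762947e-01  9.88523417e-01 -4.23645530e-05
  1.42579002e+00 -1.48478988e+00]
```

Request:
{"api": "apply_moves", "payload": {
  "commands": [
    [0.5,0,0,0,6],
    [0.5,0,0,0,7],
    [0.5,0,0,0,6],
    [0.5,35,12,0,0],
    [0.5,45,15.5,0,0],
    [0.5,45,15.5,0,0],
    [0.5,45,15.5,0,0],
    [0.5,45,15.5,0,0],
    [0.5,45,15.5,0,0],
    [0.5,45,15.5,0,0],
    [0.5,35,12,0,0],
    [0.5,17,7,0,0],
    [0.5,0,0,0,0],
    [0.5,0,0,0,0]
  ]
}}

```text
time_s: 14.55
eef_pos: [549.2, 21.9, 199.9]
ee_rot: [-0.0, 0.534, 0.846, -0.0]
force: [0.6, -0.7, -3.5]
grip_width: 0.412
grip_force: 41.0
```

```bash
python3 - <<'E'
from h import *
import pickle
go(550,22,120,115.5)
c=imaging.calibration("wrist");im=imaging.capture("wrist");pickle.dump(c,open("w4.pkl","wb"))
cv2.imwrite("pics/w4.png",im);T=imaging.capture("top");cv2.imwrite("pics/t4.png",T)
E
```

```text
pos [549.2  21.9 199.9] yaw 115.47 toolx -0.3 tooly 0.7 toolz 79.9 turn -0.03
```

View pics/w4.png

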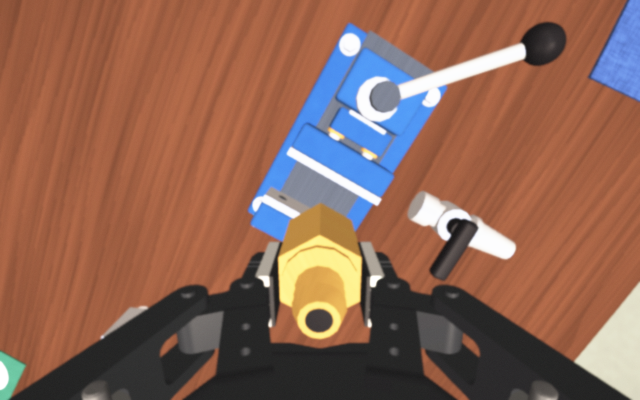

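The valve is held upright with its bore at (319,320). The moving-jaw strip (290,152)–(380,202) and the vice bed are in view, the knob is at (543,44), and the hex is flush in the pads. I'll compare the bore and jaw in this same view.

```bash
python3 - <<'E'
from h import *
import pickle;c=pickle.load(open("w4.pkl","rb"));im=cv2.imread("pics/w4.png");h=cv2.cvtColor(im,cv2.COLOR_BGR2HSV)
print("bore",onz(c,319,320,227.8).round(1))
e=np.radians(-4.5);Y=np.array([-np.sin(e),np.cos(e)]);X=np.array([np.cos(e),np.sin(e)])
m=cv2.inRange(h,(0,0,195),(180,70,255));R=np.zeros_like(m);cv2.fillPoly(R,[np.array([[282,150],[295,143],[388,195],[382,210]])],255);m&=R
pts=np.array([onz(c,x,y,58)[:2] for y,x in zip(*np.where(m))],np.float32)
vx,vy,*_=cv2.fitLine(pts,2,0,.01,.01).ravel();print(len(pts),"ang",np.degrees(np.arctan2(vy,vx)),"x",np.percentile(pts@X,[1,99]),"y",np.percentile(pts@Y,[2,50,98]))
print("knob",onz(c,543,44,88).round(1),"aim",np.array([550,22])@X,np.array([550,22])@Y)
E
```

```text
bore [548.7  23.1 227.8]
938 ang -4.6723766 x [502.57975593 591.82789407] y [84.89474605 88.67236199 92.34032238]
knob [638.1 196.8  88. ] aim 546.5784334472078 65.08468399244353
```

Request:
{"api": "apply_moves", "payload": {
  "commands": [
    [0.5,-1.5,0.7,25,0],
    [0.5,0,0,30,0],
    [0.5,0,0,17,0],
    [0.5,0,0,0,0],
    [0.5,0,0,0,0]
  ]
}}

```text
time_s: 15.28
eef_pos: [550.9, 21.3, 129.2]
ee_rot: [0.001, 0.534, 0.846, 0.0]
force: [-0.9, -0.4, -3.3]
grip_width: 0.407
grip_force: 41.0
```

```bash
python3 - <<'E'
from h import *
go(550.4,20.8,88,115.5);print(np.round(sense()["force"],1))
E
```

```text
pos [550.9  21.3 129.2] yaw 115.49 toolx -0.3 tooly -0.7 toolz 41.2 turn -0.01
[-0.9 -0.4 -3.3]
```

Request:
{"api": "apply_moves", "payload": {
  "commands": [
    [0.5,-0.3,-0.5,6,0],
    [0.5,0,0,6,0],
    [0.5,0,0,6,0],
    [0.5,0,0,6,0],
    [0.5,0,0,6,0],
    [0.5,0,0,0,0]
  ]
}}

```text
time_s: 16.02
eef_pos: [549.9, 21.4, 97.8]
ee_rot: [-0.0, 0.533, 0.846, -0.0]
force: [0.9, -0.2, -3.9]
grip_width: 0.411
grip_force: 41.0
```

Inside the jaws with no side force. Lowering gently.

Request:
{"api": "apply_moves", "payload": {
  "commands": [
    [0.5,0,0,3,0],
    [0.5,0,0,2.5,0],
    [0.5,0,0,2,0],
    [0.5,0,0,1,0],
    [0.5,0,0,0,0]
  ]
}}

```text
time_s: 16.65
eef_pos: [550.1, 21.4, 89.8]
ee_rot: [-0.0, 0.533, 0.846, -0.0]
force: [-0.2, -0.3, -3.9]
grip_width: 0.414
grip_force: 41.0
```

Request:
{"api": "apply_moves", "payload": {
  "commands": [
    [0.5,0,0,0.8,0],
    [0.5,0,0,0.8,0],
    [0.5,0,0,0,0]
  ]
}}

```text
time_s: 17.02
eef_pos: [550.1, 21.3, 88.1]
ee_rot: [-0.0, 0.534, 0.846, -0.0]
force: [-0.2, 0.3, -2.8]
grip_width: 0.416
grip_force: 41.0
```

Request:
{"api": "apply_moves", "payload": {
  "commands": [
    [0.5,0,0,0.7,0],
    [0.5,0,0,0.7,0],
    [0.5,0,0,0,0]
  ]
}}

```text
time_s: 17.4
eef_pos: [550.1, 21.3, 86.7]
ee_rot: [-0.0, 0.533, 0.846, -0.0]
force: [0.0, 0.3, -3.9]
grip_width: 0.41
grip_force: 41.0
```

Request:
{"api": "apply_moves", "payload": {
  "commands": [
    [0.5,0,0,0.5,0],
    [0.5,0,0,0.5,0],
    [0.5,0,0,0,0]
  ]
}}

```text
time_s: 17.77
eef_pos: [550.2, 21.3, 86.1]
ee_rot: [0.0, 0.533, 0.846, 0.0]
force: [-0.9, -0.6, -0.1]
grip_width: 0.416
grip_force: 41.4
```

Request:
{"api": "apply_moves", "payload": {
  "commands": [
    [0.5,0,0,0.3,0],
    [0.1,0,0,0,0],
    [0.0,0,0,0,0],
    [-0.1,0,0,0,0],
    [-0.2,0,0,0,0],
    [-0.3,0,0,0,0],
    [-0.3,0,0,-15,0],
    [-0.3,0,0,-40,0],
    [-0.3,0,0,-60,0],
    [-0.3,0,0,-40,0],
    [-0.3,0,0,0,0],
    [-0.3,0,0,0,0]
  ]
}}

```text
time_s: 19.27
eef_pos: [549.7, 21.4, 240.1]
ee_rot: [-0.0, 0.533, 0.846, -0.0]
force: [-0.3, 0.9, -0.4]
grip_width: 0.65
grip_force: 0.0
```

```bash
python3 - <<'E'
from h import *
import pickle
c=imaging.calibration("wrist");im=imaging.capture("wrist");cv2.imwrite("pics/w5.png",im);pickle.dump(c,open("w5.pkl","wb"))
go(638.5,196,91,42.5)
E
```

```text
pos [549.6  21.4 239.6] yaw 115.51 toolx 183.5 tooly -68.7 toolz 148.6 turn 73.01
```

View pics/w5.png

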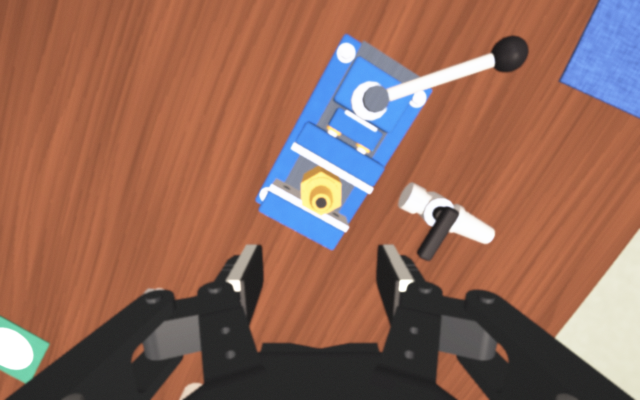

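The valve stands upright in the middle of the open jaws, with its bore at (321,202), and the knob is at (510,54). Back to the lever.

Request:
{"api": "apply_moves", "payload": {
  "commands": [
    [-0.15,0,0,0,10.4],
    [-0.15,0,0,0,10.4],
    [-0.15,0,0,0,10.4],
    [-0.15,0,0,0,10.4],
    [-0.15,0,0,0,10.4],
    [-0.15,0,0,0,10.4],
    [-0.15,0,0,0,10.6],
    [-0.15,46,-17.2,0,0],
    [-0.15,46,-17.2,0,0],
    [-0.15,46,-17.2,0,0],
    [-0.15,45.5,-17,0,0],
    [-0.15,0,0,10,0],
    [-0.15,0,0,0,0]
  ]
}}

```text
time_s: 20.95
eef_pos: [638.3, 195.4, 228.4]
ee_rot: [-0.0, 0.932, 0.363, -0.002]
force: [-0.1, -0.2, 0.3]
grip_width: 0.575
grip_force: 0.0
```

```bash
python3 - <<'E'
from h import *
import pickle
c=pickle.load(open("w5.pkl","rb"));print("bore",onz(c,321,202,114).round(1),"knob",onz(c,510,53.5,88).round(1))
go(638.5,196,91,42.5)
E
```

```text
bore [550.1  23.5 114. ] knob [638.3 197.4  88. ]
pos [638.3 195.4 228.4] yaw 42.51 toolx 0.6 tooly -0.3 toolz 137.4 turn 0.01
```

Request:
{"api": "apply_moves", "payload": {
  "commands": [
    [-0.15,0,0,40,0],
    [-0.15,0,0,40,0],
    [-0.15,0,0,37,0],
    [-0.15,0,0,20,0],
    [-0.15,0,0,0,0],
    [0.2,0,0,0,0],
    [0.2,0,0,0,0],
    [0.2,0,0,0,0],
    [0.2,-0.4,-9.6,0,-5],
    [0.2,-0.4,-9.6,0,-5],
    [0.2,-0.4,-9.6,0,-5],
    [0.2,-0.4,-9.6,0,-5],
    [0.2,-0.4,-9.6,0,-5],
    [0.2,-0.4,-9.6,0,-5],
    [0.2,-0.4,-9.6,0,-5],
    [0.2,-0.4,-9.6,0,-5],
    [0.2,0,0,0,0]
  ]
}}

```text
time_s: 23.08
eef_pos: [572.2, 230.9, 94.0]
ee_rot: [0.0, 0.752, 0.659, 0.0]
force: [-0.3, -0.2, 1.2]
grip_width: 0.4
grip_force: 0.0
```

```bash
python3 - <<'E'
from h import *
t=np.radians(90-yaw());print(90-yaw());go(557.3+110*np.sin(t),119.9+110*np.cos(t),91)
E
```

```text
7.516036154631536
pos [572.2 230.9  94. ] yaw 82.48 toolx -2.0 tooly -0.3 toolz 3.0 turn None
```

Request:
{"api": "apply_moves", "payload": {
  "commands": [
    [0.2,-1.4,-9.6,1.5,-5],
    [0.2,-1.4,-9.6,0,-5],
    [0.2,-0.4,-9.6,0,-5],
    [0.2,-0.4,-9.6,0,-5],
    [0.2,-0.4,-9.6,0,-5],
    [0.2,-0.4,-9.6,0,-5],
    [0.2,-0.2,-4.8,0,-2.5],
    [0.2,-0.2,-4.8,0,-2.5],
    [0.2,0,0,0,0]
  ]
}}

```text
time_s: 24.2
eef_pos: [507.8, 218.0, 92.8]
ee_rot: [0.001, 0.519, 0.855, 0.001]
force: [1.9, 3.2, 0.7]
grip_width: 0.4
grip_force: 1.8
```

Request:
{"api": "apply_moves", "payload": {
  "commands": [
    [0.2,-0.2,-4,0,-2],
    [0.2,-0.2,-4,0,-2],
    [0.2,-0.2,-4,0,-2],
    [0.2,-0.2,-4,0,-2],
    [0.2,0,0,0,0]
  ]
}}

```text
time_s: 24.82
eef_pos: [494.3, 209.3, 92.7]
ee_rot: [0.001, 0.458, 0.889, 0.001]
force: [1.7, 4.4, 1.1]
grip_width: 0.399
grip_force: 2.3
```

```bash
python3 - <<'E'
from h import *
t=np.radians(90-yaw());print(90-yaw());go(557.3+110*np.sin(t),119.9+110*np.cos(t),91)
E
```

```text
-35.42786996531417
pos [494.3 209.3  92.7] yaw 125.43 toolx 0.7 tooly -0.5 toolz 1.7 turn None
```

Request:
{"api": "apply_moves", "payload": {
  "commands": [
    [0.2,0,-2,0,-1],
    [0.2,0,-2,0,-1],
    [0.2,0,-2,0,-1],
    [0.2,0,0,0,0]
  ]
}}

```text
time_s: 25.32
eef_pos: [489.7, 205.8, 92.7]
ee_rot: [0.001, 0.435, 0.9, 0.002]
force: [3.2, 6.4, 1.3]
grip_width: 0.4
grip_force: 2.9
```

Request:
{"api": "apply_moves", "payload": {
  "commands": [
    [0.2,0,-2,0,-1],
    [0.2,0,-2,0,0],
    [0.2,0,0,0,0]
  ]
}}

```text
time_s: 25.7
eef_pos: [488.2, 204.5, 92.9]
ee_rot: [0.002, 0.428, 0.904, 0.004]
force: [12.7, 15.7, -6.9]
grip_width: 0.401
grip_force: 9.9
```

Request:
{"api": "apply_moves", "payload": {
  "commands": [
    [0.2,0,-2,0,0],
    [0.2,0,-1,0,0],
    [0.2,0,0,0,0]
  ]
}}

```text
time_s: 26.08
eef_pos: [487.9, 204.1, 93.0]
ee_rot: [0.004, 0.428, 0.904, 0.007]
force: [24.3, 28.5, -17.3]
grip_width: 0.402
grip_force: 18.4
```

Request:
{"api": "apply_moves", "payload": {
  "commands": [
    [0.2,0,3,0,0],
    [0.2,0,2.5,0,0],
    [-0.15,0,0,0,0],
    [-0.15,0,0,0,0],
    [-0.15,0,0,-25,0],
    [-0.15,0,0,-60,0],
    [-0.15,0,0,-60,0],
    [-0.15,-50,0,0,0],
    [-0.15,-50,0,0,0],
    [-0.15,-40,0,0,0],
    [-0.15,0,0,0,0],
    [-0.15,0,0,0,0]
  ]
}}

```text
time_s: 27.58
eef_pos: [576.1, 96.2, 236.8]
ee_rot: [-0.0, 0.427, 0.904, -0.0]
force: [-1.1, 1.0, -0.3]
grip_width: 0.574
grip_force: 0.0
```

```bash
python3 - <<'E'
from h import *
c=imaging.calibration("wrist");im=imaging.capture("wrist");cv2.imwrite("pics/w6.png",im)
s=sense();print(s["eef_pos"],s["force"],s["time_s"])
P=np.array([557.3,119.9]);
for q in(1.35,1.45):
    a=np.radians(4.5)+.725-q;print(q,proj(c,(*(P+110*np.array([np.sin(a),np.cos(a)])),88)).round(1))
print("expected bore, shifted 2.3 to fixed jaw",proj(c,(549.8,19.7,114)).round(1))
cv2.imwrite("pics/t6.png",imaging.capture("top"))
E
```

```text
[576.02492727  96.60633812 236.99304449] [0.00103197 0.4727938  0.17157614] 27.625
1.35 [339.8  25.3]
1.45 [325.9  23.8]
expected bore, shifted 2.3 to fixed jaw [238.3 252.6]
```

View pics/w6.png

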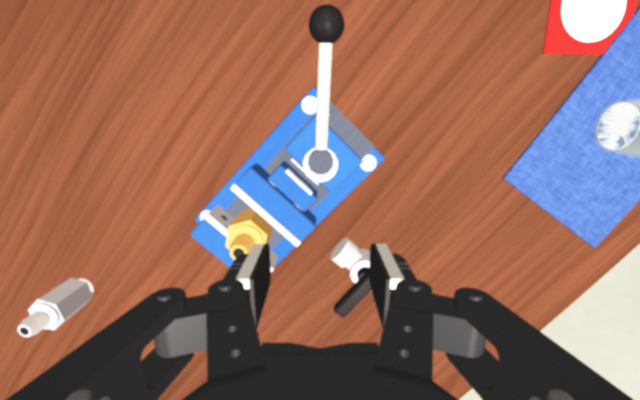

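View pics/t6.png

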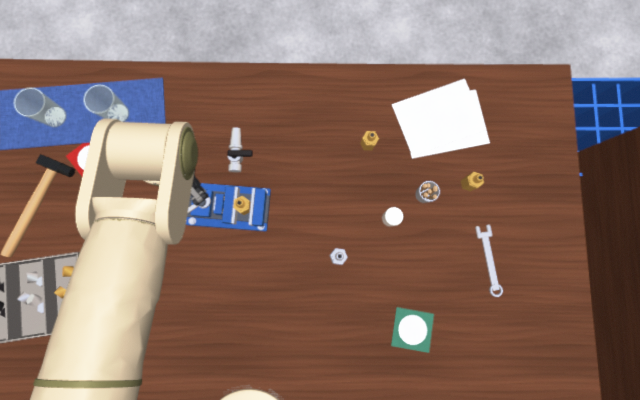

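The wrist view has the knob at (326,24), exactly where a 1.45 rad lever angle should put it. The valve bore is at (238,254), where the gripped valve should be. The top view shows the bystanders at their starting pixels and the robot clear of everything, so I'm handing in.

```bash
python3 -c "from rig import ctrl; print(ctrl.finish_job())"
```

```text
the job is handed in; nothing more can be done
None
```

The job is handed in: the brass valve stands neck down in the vice, gripped with the lever at its closed stop, the robot is clear of everything, and the four bystanders look unmoved in the last top view (about 28 s used of 72 s; no verdict was returned).

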